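# Load the pot rack into the shaker past its spring gate

### The arm

A 6-joint arm with a two-finger parallel gripper is mounted at the origin on the work surface. World frame = base frame: x ahead of the robot, y to its left, z up, the work surface at z = 0. Lengths are in m, angles in rad, forces in N, time in s.
With the tool pointing down it reaches from about 0.35 to 0.775 m from the base axis. Payload 5.5 kg.
Tool frame: the origin (TCP) lies at the very end of the fingers, on their centre line; the grasp point (between the pads) lies env.hold_point_z behind it (env.hold_point_z is the distance from the TCP to the grasp point, in m); z points along the fingers, y is the line along which they close (so a half turn about z gives the same grasp; the last joint's range is limited). The gripper opens to 85 mm and grips with 20 to 120 N. Pads are 22 mm wide; open, the fingers measure 114 mm over their backs; the gripper's body (76 mm by 85 mm) begins 54 mm behind the grasp point. The pads swing forward as they close: fully open they stand 13 mm farther back than shut.
Start: joints at [-1.401, 0.313, 0.046, 1.304, 0, 1.431], TCP at [0.175, -0.548, 0.2] pointing down, gripper open.
Joint ranges: [-2.76, 2.76], [-0.86, 1.69], [-1.03, 1.26], [-2.2, 2.34], [-1.47, 1.5], [-3.14, 3.14]. Speed limits (rad/s): [2.57, 2.57, 3.14, 3.14, 3.14, 3.14].

### API

Orientations are given as a unit quaternion [w, x, y, z].
In Python, from workcell import env gives the robot as it stands.
- The arm moves only by the tool carry_out, never from a script. Its argument "steps" is a list of rows, each a list of 3 entries, a list of its own where there are three numbers: the turn, a rotation vector about the tool's x, y, z in degrees, then the shift along the tool's x, y, z in cm, then the closure in counts, from 0 (fully open) to 255 (shut). A call has exactly 8 rows; each row is the pose to reach, as a shift and turn from the pose commanded when the call began, along the tool's axes at that moment; what a row does not reach only later rows make up. A row lasts 1/8 s, in which the tool goes at most 62.5 mm and 10.7 degrees, less where a joint would pass 70% of its speed; a pose out of reach is approached as far as the arm can. A call with a gripper value outside its range is refused whole. The fingers move at their own pace and stop on an object; "force" is the grip in N (left out, the last holds). Time passes only in rows, so rows that repeat a pose let the fingers close, or fill a call up. It gives the time, the measured TCP pose, the force, the opening and the grip force at its end, in the units of the state.
- env.get_state(): the state, without advancing time (a new reading comes with each control period).
- env.read_camera(name): name is "scene" or "top" or "wrist"; returns (picture, depth): 400x640x3 uint8, red, green, blue; 400x640 float32, m along the optical axis (not along the pixel's ray), 0 where there is no reading.
- env.get_calibration(name): a dict with "fx", "fy", "cx", "cy" (pixels), "origin" and "orientation" of the camera in the world. Camera axes: x right, y up, looking along -z (the intrinsics and any distortion apply to the point x, -y, -z); pixel columns grow to the right and rows downward; lengths in m; the calibration is good to about 2 mm. A picture is of the moment at which its call begins: read the wrist's pose just before it. get_calibration takes no time and is no camera call; for the wrist camera it gives the pose at the moment of the call.
- env.hand_in(): hands the job in; it is judged then, once.
The state is a dict: "clock": time; "joint_pos": joint angles; "qvel": joint speeds; "tau": joint torques, N m; "tcp_pos": TCP position; "orientation": TCP orientation; "wrist_force": force on the tool from outside, world axes, zero at the start; "ft_torque": the same for the moment, N m; "finger_gap": finger opening in m; "grip_force": force on a finger pad.
Only numpy, scipy, OpenCV 4.12 (cv2) and the standard library are available. Lean on these libraries where they do the work, as an engineer would, in place of code of your own. Each camera call takes 0.05 s, during which the arm holds its last target. There are 200 camera calls.

### The job

Load the rack of paint pots into the pot shaker: press the orange bar down with one fingertip to hold the spring gate open and, while holding it, push the rack with the other fingertip along the chute past the gate until it is fully home against the shaker. Then let go so that the gate shuts behind the rack, and move clear. The rack is only pushed, never lifted or tipped, and the other loose things on the table stay where they are.

Things in the scene. Friction and masses are not known exactly. Their poses are not given: they have to be found in the camera images.
- chute: Fixed straight aluminium chute, open on top and at its entry. Origin: on the table surface, centre line, under the gate's blade. x points along the push (entry to shaker), z up, y left of the push. Floor top at z 6 mm, x -260 to +140 mm; inner width 72 mm; side walls 6 mm thick, tops at z 31 mm.
- stop (a point): Middle of the grey pot shaker's face that closes the chute's far end: the stop, at chute x +140 mm, 40 mm above the table. The shaker is 80 mm tall, 120 mm wide, 110 mm long. The rack is fully home with its front panel flat against it.
- rack: Loose plywood rack with six capped pots fixed in it, 0.35 to 0.6 kg, in the chute with 3 mm to spare each side. 120 mm long (its x = chute x), 66 mm wide. Origin: centre of underside, 6 mm above the table. Full-width upright panels at both ends, 6 mm thick, tops 60 mm above origin; pots 40 mm. Home: origin at chute x +80 mm, rear face 20 mm past the blade's centre. Slides with 1 to 4 N.
- push_face (a point): Point on the outside of the rack's rear end panel (the face to push, facing away from the shaker): middle of its width, 50 mm above the rack's underside. The face is flat from 0 to 60 mm above the underside.
- gate (a joint): Spring gate, rad: 0 shut, 1.25 fully open (stop). One rigid lever: yellow blade inwards over the chute, orange bar outwards. Above about 0.85 the rack clears the blade. Both end panels of the rack have to pass, so hold it open until the rear one is past. Pushing the rack cannot open it; a spring shuts it when the bar is let go.
- gate_hinge (a point): Point on the gate's hinge line, level with the blade along the chute. The line runs along the chute's x at chute y -54 mm, z 54 mm (right of the push, outside the wall), a 12 mm thick shaft between two upright brackets 14 mm wide and 62 mm tall at chute x -242 and +52 mm.
- bar (a point): On the axis of the orange bar (moves with it), at chute x -95 mm. Round bar 14 mm thick, parallel to chute x, from x -226 to +36 mm, 34 mm from the hinge line. Its axis at joint 0: y -82, z 73 mm; 0.61: y -88, z 54; 1.07: y -84, z 39; 1.25: y -81, z 34. Hold the bar's TOP 42 to 50 mm above the table to clear the rack. Takes 3 to 5 N down; a fingertip slides along it.
- blade_tip (a point): Inner tip of the yellow blade, 40 mm from the hinge line. Blade 10 mm along the chute (x -5 to +5 mm), 8 mm thick. Shut: level, 50 to 58 mm above the table, reaching in to chute y -14 mm; it blocks the rack's end panels, the pots pass below. Fully open: tip about 93 mm above the table at y -41 mm.
- jar_orange: Bystander, leave alone: orange-capped squat paint jar, 60 mm across, 90 mm tall. Origin: centre of its underside.
- jar_teal: Bystander, leave alone: teal-capped squat paint jar, 60 mm across, 90 mm tall. Origin: centre of its underside.
- jar_blue: Bystander, leave alone: blue-capped squat paint jar, 60 mm across, 90 mm tall. Origin: centre of its underside.
- bowl: Bystander, leave alone: white mixing bowl, 90 mm across, 40 mm tall. Origin: centre of its underside.
- palette_knife: Bystander, leave alone: palette knife lying flat, 180 mm long. Origin: its middle, on the table.
- mug: Bystander, leave alone: blue mug, 80 mm across, 90 mm tall. Origin: centre of its underside.
- brush: Bystander, leave alone: flat paint brush lying down, 190 mm long. Origin: its middle, on the table.

How it is judged:
By the outcome, as a careful person would: the job done as asked, in the order asked, and still so for the second after the job is handed in, with the robot touching nothing.
It also fails if it takes over 40 s, if anything falls off the work surface, if the arm or the gripper's body presses on something with over 40 N, if the wrist force passes 120 N, or if a joint passes its speed limit or range.

## Working session

There is one attempt and no reset: what is moved stays moved. The work goes in short steps, Python scripts to look and compute and a tool call to move; the robot and the scene stay as the last step left them, time stands still between calls to the robot, and variables do not carry over. Pictures are saved under pics/ and viewed, at most 10 in all, crops included, and the job is handed in when it is done.

Besides the shell and the picture viewer there is one more tool, called after "Request:" by a JSON object that holds its "name" and its "arguments", one argument or row to a line. carry_out: Moves the arm, as the interface text tells. Its arguments: {"type":"object","properties":{"steps":{"type":"array","items":{"type":"array"}},"force":{"type":"number"}},"required":["steps"]}

```bash
mkdir -p pics; ls; cat > h.py <<'E'
from workcell import env
import numpy as np, cv2
from scipy.spatial.transform import Rotation as R
def grab(n,f=None):
    c=env.get_calibration(n); p,d=env.read_camera(n)
    if f: cv2.imwrite('pics/'+f,p[:,:,::-1])
    return p,d,c
def rot(c):
    q=np.array(c["orientation"]).ravel()
    return R.from_quat([q[1],q[2],q[3],q[0]]).as_matrix() if q.size==4 else q.reshape(3,3)
def pts(d,c,v,u):
    z=d[v,u]; X=np.stack([(u-c["cx"])/c["fx"]*z,-(v-c["cy"])/c["fy"]*z,-z],-1)
    return X@rot(c).T+np.array(c["origin"])
E
python3 - <<'E'
from h import *
for n in("scene","top"):
    p,d,c=grab(n,n+"1.png"); print(n,c,(d>0).mean())
print(env.get_state(),env.hold_point_z)
E
```

```text
pics
scene {'fx': 473.64336936950235, 'fy': 473.64336936950235, 'cx': 321.76832812888074, 'cy': 197.56082311340973, 'origin': array([1.45284349, 0.1120295 , 1.08570501]), 'orientation': array([0.64109345, 0.24420848, 0.25597294, 0.68105746])} 0.99586328125
top {'fx': 488.95389468032846, 'fy': 488.95389468032846, 'cx': 321.4710170235602, 'cy': 198.11839556572372, 'origin': array([0.37810795, 0.05168623, 1.73638806]), 'orientation': array([ 0.70762907,  0.03603   , -0.04222465, -0.70440047])} 0.9958515625
{'clock': 0.1, 'joint_pos': array([-1.40063015e+00,  3.13874927e-01,  4.50557195e-02,  1.30362890e+00,
        2.11165899e-05,  1.43122567e+00]), 'qvel': array([ 2.04380835e-03, -1.59417443e-03,  3.29201528e-03,  2.23391580e-03,
        2.48149158e-04,  2.04657701e-05]), 'tau': array([ 2.09532081e-03, -4.81725633e+01,  2.99243581e+01,  1.27269980e-02,
       -1.63581121e-04,  6.86726580e-06]), 'tcp_pos': array([ 0.1751867 , -0.54710093,  0.19961169]), 'orientation': array([-8.25954026e-04,  9.88031501e-01,  1.54250028e-01, -2.07670355e-06]), 'wrist_force': array([ 0.18455624,  0.06761725, -0.1968439 ]), 'ft_torque': array([ 0.0200106 ,  0.01247872, -0.01836625]), 'grip_force': 0.0, 'finger_gap': 0.0854139525646769} 0.0187
```

View pics/scene1.png

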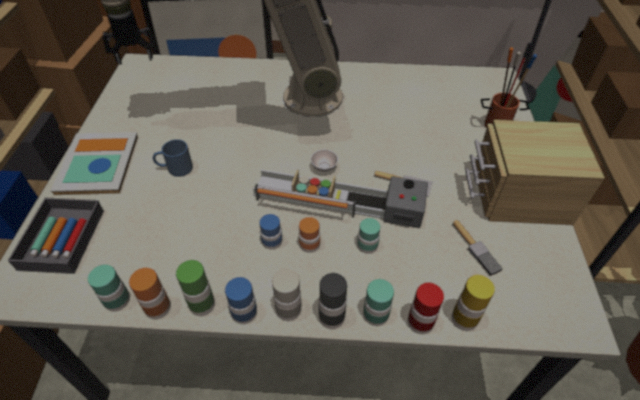

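View pics/top1.png

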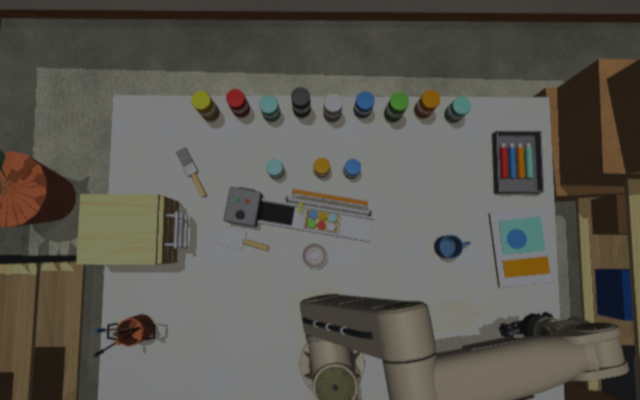

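The scene view shows the chute with the rack in the middle, the orange bar on the far side from the robot (x+), and the shaker at its left end in the top view. In the top view the bar runs from about (292,192) to (367,207), the shaker top spans 225–260 × 187–227, and the rack spans 303–340 × 207–235.

```bash
cat > m.py <<'E'
from h import *
def bar(n,box):
    p,d,c=grab(n); h=cv2.cvtColor(p,cv2.COLOR_RGB2HSV)
    m=np.zeros(d.shape,bool); a,b,e,f=box; m[b:f,a:e]=1
    o=m&(h[...,0]<16)&(h[...,1]>150)&(h[...,2]>70)
    k,l,s,_=cv2.connectedComponentsWithStats(o.astype(np.uint8)); i=1+np.argmax(s[1:,4]); 
    v,u=np.nonzero(l==i); return p,d,c,pts(d,c,v,u)
if __name__=="__main__":
    for n,box in(("top",(275,180,385,215)),("scene",(250,175,360,220))):
        p,d,c,P=bar(n,box); m=np.median(P,0); C=P.mean(0)
        w=np.linalg.svd((P-C)[:,:2],full_matrices=0)[2][0]; w*=np.sign(w[1])
        t=(P-C)[:,:2]@w
        print(n,len(P),"C",C,"dir",w,np.degrees(np.arctan2(w[1],w[0])),"t",t.min(),t.max(),"ztop",np.percentile(P[:,2],[10,50,90]))
        print("ends",C[:2]+w*t.min(),C[:2]+w*t.max())
    # top-view height map: shaker top
    p,d,c=grab("top"); v,u=np.mgrid[180:245,215:385]; P=pts(d,c,v.ravel(),u.ravel())
    Q=P[(abs(P[:,2]-.08)<.006)]; Q=Q[Q[:,1]>.1]
    r=cv2.minAreaRect((Q[:,:2]*1000).astype(np.float32)); print("shaker",r,len(Q), cv2.boxPoints(r))
    cv2.imwrite("pics/crop.png",cv2.resize(p[175:250,215:385,::-1],None,fx=4.7,fy=4.7,interpolation=cv2.INTER_CUBIC))
E
python3 m.py
```

```text
top 3 C [0.57953598 0.10402677 0.07998765] dir [0.02865723 0.9995893 ] 88.35783688069088 t -0.0034499090697731713 0.0034325962359708162 ztop [0.07933045 0.07945787 0.08085675]
ends [0.57943711 0.10057828] [0.57963435 0.10745796]
scene 253 C [0.57849828 0.01350981 0.0878428 ] dir [0.8009182  0.59877377] 36.78212595865018 t -0.10504439847715752 0.7592700036772623 ztop [0.07636794 0.07997339 0.08314872]
ends [ 0.49436631 -0.04938802] [1.18661145 0.46814077]
shaker ((530.8352661132812, 234.57669067382812), (265.4136962890625, 130.68519592285156), 88.4489974975586) 950 [[461.92465 103.68709]
 [592.562   100.14986]
 [599.74585 365.4663 ]
 [469.10852 369.00354]]
```

View pics/crop.png

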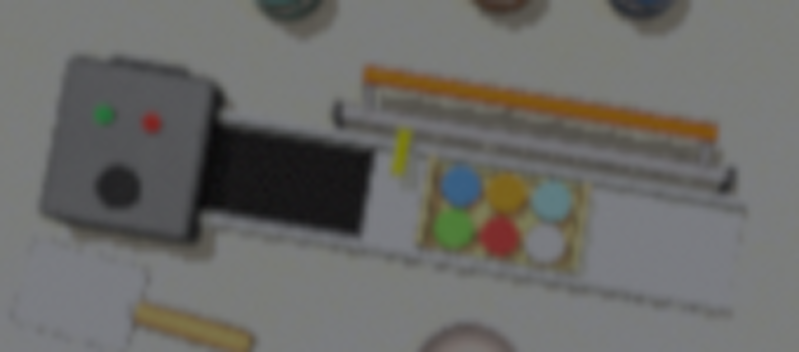

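The crop shows the bar from about crop (365,75) to (717,132), the yellow blade at (402,152), the rack from x≈425 to 588, and the brackets at (340,113) and (730,180). The gate is shut and the rack is upstream of the blade.

```bash
cat >> h.py <<'E'
def cast(c,uv,z):
    uv=np.asarray(uv,float).reshape(-1,2)
    D=np.stack([(uv[:,0]-c["cx"])/c["fx"],-(uv[:,1]-c["cy"])/c["fy"],-np.ones(len(uv))],-1)@rot(c).T
    o=np.array(c["origin"]); return o+D*((z-o[2])/D[:,2])[:,None]
E
cat > m2.py <<'E'
from h import *
def comp(p,box,lo,hi):
    h=cv2.cvtColor(p,cv2.COLOR_RGB2HSV); m=cv2.inRange(h,lo,hi); k=np.zeros_like(m); a,b,e,f=box; k[b:f,a:e]=255; m&=k
    n,l,s,_=cv2.connectedComponentsWithStats(m); i=1+np.argmax(s[1:,4]); v,u=np.nonzero(l==i); return np.stack([u,v],-1)
def line(c,uv,z):
    P=cast(c,uv,z)[:,:2]; vx,vy,x,y=cv2.fitLine(P.astype(np.float32),cv2.DIST_HUBER,0,.001,.001).ravel()
    w=np.array([vx,vy])*np.sign(vy); C=np.array([x,y]); t=(P-C)@w; return C,w,t
if __name__=="__main__":
    for n,bb,yb in(("top",(275,180,385,215),(290,195,310,220)),("scene",(250,175,360,220),(330,175,360,215))):
        p,d,c=grab(n)
        uv=comp(p,bb,(3,130,60),(18,255,255)); C,w,t=line(c,uv,.076)
        a,b=C+w*t.min(),C+w*t.max(); print(n,len(uv),uv.min(0),uv.max(0),"dir",np.degrees(np.arctan2(w[1],w[0])),"ends",a,b,"len",t.max()-t.min())
        y=comp(p,yb,(22,130,60),(35,255,255)); print(" blade",len(y),y.min(0),y.max(0),cast(c,y.mean(0),.058))
        if n=="top":
            # walls/rack by crop pixel picks
            g=lambda x,y:[215+x/4.7,175+y/4.7]
            print("rack rear edge",cast(c,[g(588,185),g(575,270)],.066)); print("rack front",cast(c,[g(433,158),g(420,248)],.066))
            print("brackets",cast(c,[g(340,113),g(730,180)],.062)); print("shaker face",cast(c,[g(217,85),g(192,238)],.08))
E
python3 m2.py
```

```text
top 194 [293 190] [366 204] dir 80.64471 ends [ 0.5471271  -0.11529163] [0.58841394 0.13531549] len 0.25398529162429573
 blade 20 [299 203] [301 211] [[0.53375625 0.11137118 0.058     ]]
rack rear edge [[ 0.50819307 -0.0266646   0.066     ]
 [ 0.44629276 -0.01721563  0.066     ]]
rack front [[0.52739654 0.08643706 0.066     ]
 [0.46174419 0.0953961  0.066     ]]
brackets [[ 0.56050759  0.15486896  0.062     ]
 [ 0.51266572 -0.13073007  0.062     ]]
shaker face [[0.57852292 0.24315335 0.08      ]
 [0.46749483 0.25916822 0.08      ]]
scene 322 [257 189] [346 207] dir 80.49844 ends [ 0.54542961 -0.12383442] [0.588694   0.13466047] len 0.26209046549695636
 blade 9 [337 192] [339 197] [[0.53191588 0.10911866 0.058     ]]
```

Request:
{"name": "carry_out", "arguments": {
  "steps": [
    [[0,0,-8],[4,-3,0],36],
    [[0,0,-16],[8,-6,0],36],
    [[0,0,-24],[12,-9,0],36],
    [[0,0,-32],[16,-12,0],36],
    [[0,0,-40],[20,-15,0],36],
    [[0,0,-48],[24,-18,0],36],
    [[0,0,-56],[28,-21,0],36],
    [[0,0,-62.8],[32,-24,0],36]
  ]
}}

```text
clock: 1.35
tcp_pos: [0.4077, -0.2202, 0.2006]
orientation: [0.0, 0.762, 0.648, 0.0]
wrist_force: [0.0, 0.0, 0.2]
finger_gap: 0.0733
grip_force: 0.0
```

```bash
cat > rel.py <<'E'
from h import *
O=np.array([.5008,.1133]); a=np.radians(80.57); w=np.array([np.cos(a),np.sin(a)]); n=np.array([-w[1],w[0]])
def st():
    s=env.get_state(); q=s["orientation"]; M=R.from_quat([q[1],q[2],q[3],q[0]]).as_matrix()
    r=s["tcp_pos"][:2]-O
    np.set_printoptions(precision=4,suppress=True)
    print("t",s["clock"],"tcp",s["tcp_pos"],"chute xy mm",1e3*r@w,1e3*r@n,"gap",s["finger_gap"],"F",s["wrist_force"],"j",s["joint_pos"])
    print("tool x yaw",np.degrees(np.arctan2(M[1,0],M[0,0])),"tool z",M[:,2]); return s,M
def to(x,y,z):
    s,M=st(); g=np.r_[O+x*w+y*n,z]; print("shift cm",100*M.T@(g-s["tcp_pos"]))
E
python3 -c "
from rel import *
to(-.168,-.044,.15)"
```

```text
t 1.35 tcp [ 0.4077 -0.2202  0.2006] chute xy mm -344.2307263415811 37.188374414409346 gap 0.073257420603695 F [0.0262 0.0239 0.1514] j [-0.6686  0.0966 -0.2259  1.2475 -0.0001  1.0632]
tool x yaw 80.77418042064599 tool z [ 0.0006 -0.0006 -1.    ]
shift cm [17.5964  8.178   5.0619]
```

Request:
{"name": "carry_out", "arguments": {
  "steps": [
    [[0,0,0],[4.4,2,0.5],36],
    [[0,0,0],[8.8,4.1,1.5],36],
    [[0,0,0],[13.2,6.1,3],36],
    [[0,0,0],[17.5,8.2,5],36],
    [[0,0,0],[17.5,8.2,6],36],
    [[0,0,0],[17.5,8.2,6],36],
    [[0,0,0],[17.5,8.2,6],36],
    [[0,0,0],[17.5,8.2,6],36]
  ]
}}

```text
clock: 2.35
tcp_pos: [0.5166, -0.0635, 0.1412]
orientation: [0.001, 0.764, 0.646, 0.0]
wrist_force: [0.7, -0.6, -0.1]
finger_gap: 0.0735
grip_force: 0.0
```

```bash
python3 -c "
from rel import *
to(-.168,-.044,.09)
c=env.get_calibration('wrist');print(c)
grab('wrist','w1.png')
c=grab('scene','s2.png')"; python3 -c "
import cv2;p=cv2.imread('pics/s2.png');cv2.imwrite('pics/s2c.png',cv2.resize(p[100:240,210:430],None,fx=3.6,fy=3.6,interpolation=2))"
```

```text
t 2.35 tcp [ 0.5166 -0.0635  0.1412] chute xy mm -171.81760374398598 -44.600795381595994 gap 0.07347572787420459 F [ 0.738  -0.6283 -0.1096] j [-0.2765  0.233  -0.2089  1.1275 -0.0002  1.461 ]
tool x yaw 80.44906773564067 tool z [ 0.0014 -0.0006 -1.    ]
shift cm [ 0.3835 -0.0683  5.1244]
{'fx': 298.514892277047, 'fy': 298.514892277047, 'cx': 321.7885051699249, 'cy': 198.6477637095345, 'origin': array([0.5295, 0.0162, 0.3137]), 'orientation': array([ 0.9839, -0.1578,  0.0128, -0.0827])}
```

View pics/w1.png

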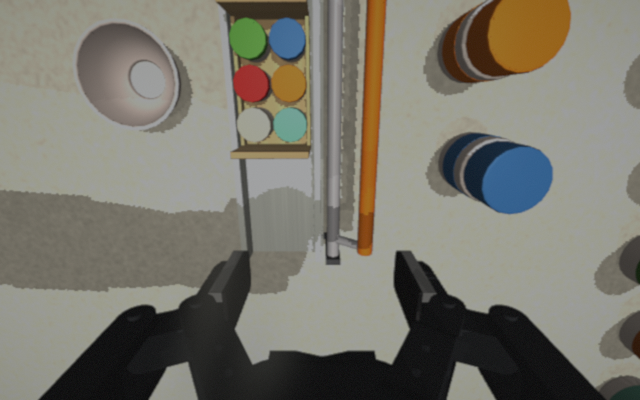

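View pics/s2c.png

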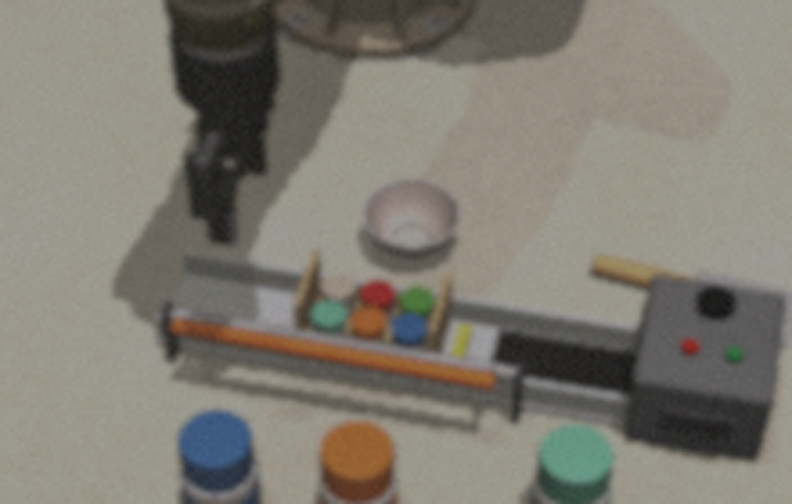

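The wrist view shows the rack's rear panel edge at row ~155 (columns 232–310), the bar's near end at (365,253), and the fingertips near (240,255) and (405,255). The scene crop shows the open gripper over the chute's entry end with the gate shut.

```bash
python3 - <<'E'
from rel import *
from m2 import comp,line
p,d,c=grab("wrist")
def ch(P): 
    r=np.atleast_2d(P)[:,:2]-O; return np.c_[r@w,r@n,np.atleast_2d(P)[:,2]]*1e3
print("rear edge top",ch(cast(c,[[232,155],[310,157]],.066)))
uv=comp(p,(340,0,400,258),(3,130,60),(18,255,255)); C,ww,t=line(c,uv,.076)
print("bar ang",np.degrees(np.arctan2(ww[1],ww[0])),"start",ch(C+ww*t.min()) if 0 else 1e3*np.array([(C+ww*t.min()-O)@w,(C-O)@n]))
for lab,(a,b) in {"L":(180,262),"R":(385,460)}.items():
    v,u=np.mgrid[235:330,a:b]; v=v.ravel();u=u.ravel(); P=ch(pts(d,c,v,u)); k=(P[:,2]>100)&(P[:,2]<185); P=P[k]
    tip=P[P[:,2]<P[:,2].min()+12]
    print(lab,"zmin",np.percentile(P[:,2],[0,1,5]),"tip min/max xy",tip.min(0),tip.max(0))
E
```

```text
rear edge top [[-133.79904319   30.55489491   66.        ]
 [-135.65915617  -34.36748679   66.        ]]
bar ang 80.4731 start [-222.09618612  -81.98635421]
L zmin [179.25700274 179.52469821 180.1044107 ] tip min/max xy [-182.2909954    -7.68487264  179.25700274] [-159.65236788   -1.21621886  184.97537467]
R zmin [179.33120726 179.69831791 180.13567066] tip min/max xy [-181.69938552  -87.06572367  179.33120726] [-159.97184303  -80.18089808  184.97467299]
```

```bash
python3 - <<'E'
from rel import *
def ch(P): 
    r=np.atleast_2d(P)[:,:2]-O; return np.c_[r@w,r@n,np.atleast_2d(P)[:,2]]*1e3
p,d,c=grab("scene")
v,u=np.mgrid[120:172,255:290]; P=ch(pts(d,c,v.ravel(),u.ravel())); k=(P[:,2]>95)&(abs(P[:,0]+170)<30)&(P[:,1]<20)&(P[:,1]>-110); P=P[k]; print(len(P)); print(P[np.argsort(P[:,2])[:12]])
for z in(.14,.16,.18): print(ch(cast(c,[[273,166]],z)))
p,d,c=grab("wrist")
for u in (235,240,405,410): print(u,[(r,round(float(ch(pts(d,c,np.array([r]),np.array([u])))[0,2]))) for r in range(215,300,8)])
E
```

```text
743
[[-170.44562162   -5.52024831  181.89670988]
 [-166.79508836  -86.14293621  182.12906303]
 [-172.78226468   -7.2696106   182.97726833]
 [-180.68897282  -86.35206501  182.99801487]
 [-179.07780027   -5.44954196  183.82452492]
 [-166.89800261   -7.25979707  184.19196005]
 [-167.94315676   -3.55612573  184.44191033]
 [-175.91369656   -6.04615985  185.01170595]
 [-166.84801764  -85.24397957  185.03516472]
 [-164.09511256  -85.00147428  185.41890007]
 [-170.177954     -5.60290025  185.80418087]
 [-164.26537806   -5.70656585  187.12094662]]
[[-186.82672611  -39.33310324  140.        ]]
[[-179.60336178  -58.36764592  160.        ]]
[[-172.37999746  -77.40218859  180.        ]]
235 [(215, -1), (223, 0), (231, -2), (239, 0), (247, -2), (255, 188), (263, 195), (271, 201), (279, 204), (287, 204), (295, 205)]
240 [(215, 30), (223, 30), (231, 30), (239, 31), (247, -1), (255, 188), (263, 194), (271, 196), (279, 197), (287, 197), (295, 199)]
405 [(215, -1), (223, 0), (231, 0), (239, -1), (247, -1), (255, 189), (263, 195), (271, 198), (279, 199), (287, 200), (295, 202)]
410 [(215, -1), (223, -1), (231, -1), (239, -1), (247, -2), (255, 188), (263, 195), (271, 202), (279, 206), (287, 208), (295, 208)]
```

```bash
python3 - <<'E'
from rel import *
def ch(P): 
    r=np.atleast_2d(P)[:,:2]-O; return np.c_[r@w,r@n,np.atleast_2d(P)[:,2]]*1e3
s,_=st(); p,d,c=grab("scene","s3.png")
v,u=np.mgrid[60:172,240:300]; P=ch(pts(d,c,v.ravel(),u.ravel())); k=(P[:,2]>95)&(abs(P[:,0]+170)<60)&(abs(P[:,1]+45)<75); P=P[k]
for z in range(170,330,10):
    q=P[abs(P[:,2]-z)<5]
    if len(q): print(z,len(q),q.min(0)[:2],q.max(0)[:2])
c=env.get_calibration("wrist"); print(c["origin"]-s["tcp_pos"])
E
python3 -c "
import cv2;p=cv2.imread('pics/s3.png');cv2.imwrite('pics/s3c.png',cv2.resize(p[60:180,220:320],None,fx=5,fy=5,interpolation=2))"
```

```text
t 2.6 tcp [ 0.5166 -0.0628  0.1407] chute xy mm -171.15046964020186 -44.39218437701344 gap 0.07351063253964954 F [ 0.4968 -0.7753  0.428 ] j [-0.2753  0.2337 -0.2093  1.1272 -0.0001  1.4612]
tool x yaw 80.50570978905203 tool z [ 0.0006 -0.0002 -1.    ]
180 7 [-180.7267  -86.256 ] [-165.15     -3.7792]
190 29 [-180.4628  -94.0277] [-163.1676   -3.6349]
200 38 [-185.0758  -96.9183] [-162.8929   -3.8968]
210 32 [-179.0559  -96.3799] [-162.3226   -1.2532]
220 15 [-173.1115  -86.983 ] [-162.6323    0.9569]
230 35 [-184.3848 -113.3098] [-160.3878   18.1165]
240 58 [-185.0489 -114.9977] [-160.8644   17.8949]
250 54 [-187.0065 -112.2139] [-156.4363   -9.4537]
260 64 [-189.7579 -114.218 ] [-156.2243  -16.9071]
270 65 [-194.3189 -115.2138] [-154.6503  -27.4714]
280 85 [-191.0457 -114.725 ] [-154.1033  -48.8927]
290 73 [-185.8704 -114.5526] [-160.686   -64.2799]
300 32 [-203.8174  -83.1481] [-138.7146  -52.9087]
310 93 [-206.6646  -83.6193] [-136.2672  -39.9134]
320 86 [-205.0273  -84.2134] [-136.1854  -32.6874]
[0.0129 0.0798 0.1724]
```

View pics/s3c.png

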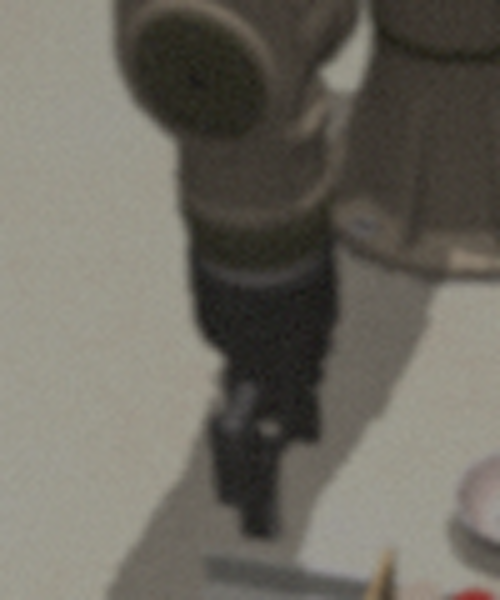

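The crop shows the fingertips hanging well above the chute. Both cameras place them near z 0.18, about 38 mm behind the reported TCP. I'll descend in stages and check with force and vision.

Request:
{"name": "carry_out", "arguments": {
  "steps": [
    [[0,0,0],[0,0,1.5],36],
    [[0,0,0],[0,0,3],36],
    [[0,0,0],[0,0,4.5],36],
    [[0,0,0],[0,0,6],36],
    [[0,0,0],[0,0,7],36],
    [[0,0,0],[0,0,8],36],
    [[0,0,0],[0,0,8],36],
    [[0,0,0],[0,0,8],36]
  ]
}}

```text
clock: 3.65
tcp_pos: [0.5168, -0.0625, 0.0607]
orientation: [0.0, 0.763, 0.646, 0.0]
wrist_force: [0.3, -0.3, 0.4]
finger_gap: 0.0733
grip_force: 0.0
```

```bash
cat > chk.py <<'E'
from rel import *
from m2 import comp
def ch(P): 
    r=np.atleast_2d(P)[:,:2]-O; return np.c_[r@w,r@n,np.atleast_2d(P)[:,2]]*1e3
st(); p,d,c=grab("wrist")
v,u=np.mgrid[235:300,180:460]; P=ch(pts(d,c,v.ravel(),u.ravel())); P=P[(abs(P[:,0]-1e3*((env.get_state()["tcp_pos"][:2]-O)@w))<16)&(P[:,2]>35)]
for m in (P[P[:,1]>-25],P[P[:,1]<-74]): print("tip z",np.percentile(m[:,2],[0,1,3]) if len(m) else 0)
uv=comp(p,(300,0,420,300),(3,130,60),(18,255,255)); B=ch(pts(d,c,uv[:,1],uv[:,0])); B=B[(B[:,0]>-230)&(B[:,0]<40)&(abs(B[:,1]+82)<14)]
print("bar n",len(B),"top z",np.percentile(B[:,2],[50,80,95]))
E
python3 chk.py
```

```text
t 3.65 tcp [ 0.5168 -0.0625  0.0607] chute xy mm -170.7916615962717 -44.62641436167034 gap 0.07332881165777694 F [ 0.2946 -0.3268  0.408 ] j [-0.2745  0.2951 -0.3366  0.9384 -0.0001  1.4612]
tool x yaw 80.55084949652418 tool z [ 0.0006 -0.0003 -1.    ]
tip z [ 98.28   100.464  102.5351]
tip z [71.8039 73.7655 75.4762]
bar n 7284 top z [78.4098 79.2734 79.9588]
```

No contact at a TCP of 0.061, which confirms the ~38 mm tip offset. Pressing the bar next.

Request:
{"name": "carry_out", "arguments": {
  "steps": [
    [[0,0,0],[0,0,0.8],36],
    [[0,0,0],[0,0,1.6],36],
    [[0,0,0],[0,0,2.4],36],
    [[0,0,0],[0,0,3.2],36],
    [[0,0,0],[0,0,4],36],
    [[0,0,0],[0,0,4.7],36],
    [[0,0,0],[0,0,5.2],36],
    [[0,0,0],[0,0,5.2],36]
  ]
}}

```text
clock: 4.7
tcp_pos: [0.5163, -0.0624, 0.008]
orientation: [-0.0, 0.763, 0.646, -0.0]
wrist_force: [2.4, -0.9, 4.5]
finger_gap: 0.0733
grip_force: 1.8
```

```bash
python3 chk.py; python3 -c "
from h import *
p,d,c=grab('wrist','w3.png')"
```

```text
t 4.7 tcp [ 0.5163 -0.0624  0.008 ] chute xy mm -170.78410297737003 -44.046054381380166 gap 0.07328197299069095 F [ 2.4299 -0.8748  4.5074] j [-0.2746  0.3506 -0.4057  0.815  -0.0002  1.4612]
tool x yaw 80.5441560449719 tool z [-0.0006 -0.     -1.    ]
tip z [46.3377 47.8125 49.9561]
tip z [38.4738 39.9023 41.1639]
bar n 5241 top z [45.2096 46.2982 47.0246]
```

View pics/w3.png

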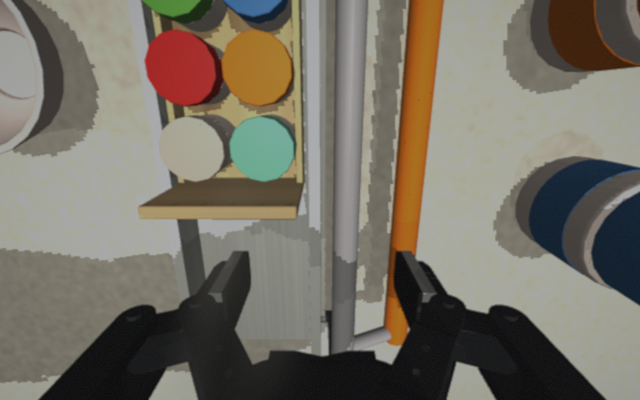

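The wrist view shows the gate held open: bar at columns 390–440, rack rear panel at row ~212, and both fingertips at row ~255. The bar top is at 46 mm and takes 4.5 N. Pushing the rack now.

Request:
{"name": "carry_out", "arguments": {
  "steps": [
    [[0,0,0],[0.7,0,0.05],36],
    [[0,0,0],[1.4,-0.1,0.05],36],
    [[0,0,0],[2.1,-0.1,0.05],36],
    [[0,0,0],[2.9,-0.2,0.05],36],
    [[0,0,0],[3.8,-0.2,0.05],36],
    [[0,0,0],[4.7,-0.2,0.05],36],
    [[0,0,0],[5.6,-0.2,0.05],36],
    [[0,0,0],[6.4,-0.2,0.05],36]
  ]
}}

```text
clock: 5.8
tcp_pos: [0.5237, 0.0007, 0.0077]
orientation: [0.0, 0.763, 0.646, -0.002]
wrist_force: [-2.5, -7.3, 5.9]
finger_gap: 0.0734
grip_force: 4.4
```

```bash
python3 chk.py; python3 -c "
from h import *
p,d,c=grab('wrist','w4.png')"
```

```text
t 5.8 tcp [0.5237 0.0007 0.0077] chute xy mm -107.28763955590966 -41.01240794998221 gap 0.07342253888269187 F [-2.4896 -7.2954  5.8936] j [-0.1502  0.3584 -0.3946  0.82   -0.0028  1.5856]
tool x yaw 80.54481948676533 tool z [-0.0025 -0.0024 -1.    ]
tip z [43.7005 48.5503 52.5896]
tip z [38.3349 40.947  43.3225]
bar n 3160 top z [45.0537 46.4195 47.1741]
```

View pics/w4.png

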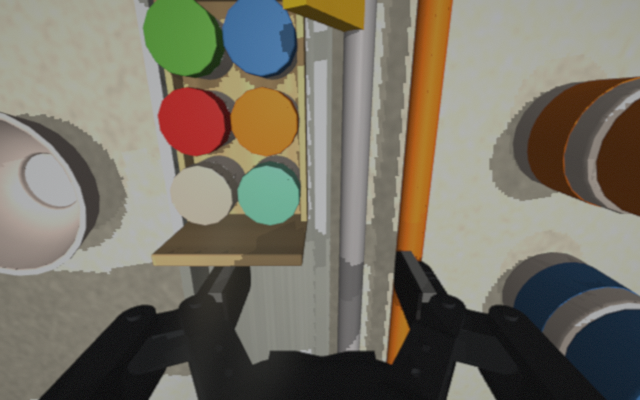

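The wrist view shows the rack panel at row ~258 against the left finger, the blade raised at (325,10), and the front panel already past it. Continuing.

Request:
{"name": "carry_out", "arguments": {
  "steps": [
    [[0,0,0],[0.9,0,0],36],
    [[0,0,0],[1.8,0,0],36],
    [[0,0,0],[2.7,0,0],36],
    [[0,0,0],[3.6,0,0],36],
    [[0,0,0],[4.5,0,0],36],
    [[0,0,0],[5.4,0.1,0],36],
    [[0,0,0],[6.3,0.1,0],36],
    [[0,0,0],[7.2,0.1,0],36]
  ]
}}

```text
clock: 6.9
tcp_pos: [0.5361, 0.0714, 0.0076]
orientation: [0.0, 0.763, 0.646, -0.002]
wrist_force: [-2.9, -7.1, 7.3]
finger_gap: 0.0731
grip_force: 4.4
```

```bash
python3 chk.py
```

```text
t 6.9 tcp [0.5361 0.0714 0.0076] chute xy mm -35.56502743316807 -41.710652344693486 gap 0.07309762764604769 F [-2.8741 -7.1354  7.2886] j [-0.0144  0.3873 -0.3498  0.8366 -0.0027  1.7216]
tool x yaw 80.53386417884093 tool z [-0.003  -0.0027 -1.    ]
tip z [43.7536 45.3776 47.883 ]
tip z [38.7717 39.9108 40.8689]
bar n 2308 top z [45.2197 46.134  46.8255]
```

Request:
{"name": "carry_out", "arguments": {
  "steps": [
    [[0,0,0],[0.8,0,0],36],
    [[0,0,0],[1.6,0,0],36],
    [[0,0,0],[2.3,0,0],36],
    [[0,0,0],[2.9,0,0],36],
    [[0,0,0],[3.4,0,0],36],
    [[0,0,0],[3.8,0,0],36],
    [[0,0,0],[4.1,0,0],36],
    [[0,0,0],[4.3,0,0],36]
  ]
}}

```text
clock: 7.95
tcp_pos: [0.5433, 0.1136, 0.0076]
orientation: [0.0, 0.763, 0.646, -0.002]
wrist_force: [-2.5, -7.1, 6.6]
finger_gap: 0.0734
grip_force: 4.4
```

```bash
python3 chk.py
```

```text
t 7.95 tcp [0.5433 0.1136 0.0076] chute xy mm 7.288741978733949 -41.82153613201834 gap 0.07344973314773764 F [-2.5456 -7.1315  6.6133] j [ 0.0631  0.4106 -0.3128  0.8503 -0.0026  1.7988]
tool x yaw 80.5550200388746 tool z [-0.0028 -0.0028 -1.    ]
tip z [45.496  48.9853 52.6624]
tip z [38.4688 39.6982 40.6971]
bar n 1081 top z [45.4786 46.2884 46.9139]
```

Not yet at the stop, as the push force is unchanged. Nudging further in small steps.

Request:
{"name": "carry_out", "arguments": {
  "steps": [
    [[0,0,0],[0.1,0,0],36],
    [[0,0,0],[0.2,0,0],36],
    [[0,0,0],[0.3,0,0],36],
    [[0,0,0],[0.35,0,0],36],
    [[0,0,0],[0.4,0,0],36],
    [[0,0,0],[0.4,0,0],36],
    [[0,0,0],[0.4,0,0],36],
    [[0,0,0],[0.4,0,0],36]
  ]
}}

```text
clock: 9.0
tcp_pos: [0.5439, 0.1175, 0.0076]
orientation: [0.0, 0.763, 0.646, -0.002]
wrist_force: [-2.0, -5.5, 6.5]
finger_gap: 0.073
grip_force: 4.2
```

```bash
python3 chk.py
```

```text
t 9.0 tcp [0.5439 0.1175 0.0076] chute xy mm 11.169326915239413 -41.802148030597785 gap 0.07297292795453253 F [-2.0348 -5.4537  6.4914] j [ 0.0699  0.4129 -0.3091  0.8518 -0.0024  1.8058]
tool x yaw 80.5421731810759 tool z [-0.0028 -0.0026 -1.    ]
tip z [46.0669 48.6463 52.5578]
tip z [38.4149 39.6977 40.648 ]
bar n 927 top z [45.4535 46.2823 46.8823]
```

Request:
{"name": "carry_out", "arguments": {
  "steps": [
    [[0,0,0],[0.1,0,0],36],
    [[0,0,0],[0.15,0,0],36],
    [[0,0,0],[0.2,0,0],36],
    [[0,0,0],[0.25,0,0],36],
    [[0,0,0],[0.3,0,0],36],
    [[0,0,0],[0.3,0,0],36],
    [[0,0,0],[0.3,0,0],36],
    [[0,0,0],[0.3,0,0],36]
  ]
}}

```text
clock: 10.05
tcp_pos: [0.5439, 0.118, 0.0076]
orientation: [0.002, 0.763, 0.646, -0.004]
wrist_force: [-3.7, -15.4, 7.8]
finger_gap: 0.0733
grip_force: 8.4
```

```bash
python3 chk.py;  python3 -c "
from h import *
p,d,c=grab('top','t5.png'); cv2.imwrite('pics/t5c.png',cv2.resize(p[175:250,215:345,::-1],None,fx=6,fy=6,interpolation=2))"
```

```text
t 10.05 tcp [0.5439 0.118  0.0076] chute xy mm 11.677221583089352 -41.746049985734444 gap 0.07325355366521277 F [ -3.667  -15.4352   7.7587] j [ 0.0736  0.4144 -0.3066  0.854  -0.0071  1.8103]
tool x yaw 80.49729173150621 tool z [-0.0037 -0.0074 -1.    ]
tip z [46.0799 48.9559 52.1551]
tip z [38.4433 39.6337 40.7334]
bar n 893 top z [45.4373 46.2277 46.8483]
```

View pics/t5c.png

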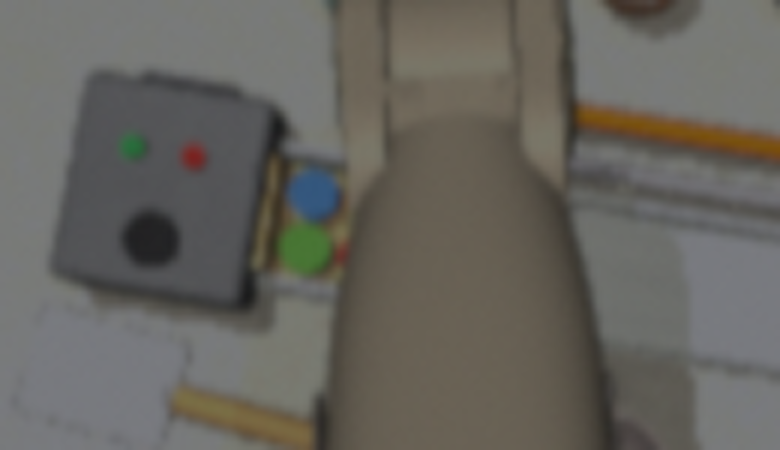

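The top crop shows the rack's front panel flat against the shaker at (265,212). The force rose to 15 N with no further motion, so it is home. I'll back off along the bar, then lift so the gate shuts.

Request:
{"name": "carry_out", "arguments": {
  "steps": [
    [[0,0,0],[-0.3,0,0],36],
    [[0,0,0],[-0.8,0,0],36],
    [[0,0,0],[-1.6,0,0],36],
    [[0,0,0],[-2.6,0,0],36],
    [[0,0,0],[-3.6,0,0],36],
    [[0,0,0],[-4.5,0,0],36],
    [[0,0,0],[-4.5,0,0],36],
    [[0,0,0],[-4.5,0,0],36]
  ]
}}

```text
clock: 11.15
tcp_pos: [0.5385, 0.0754, 0.0078]
orientation: [0.001, 0.763, 0.646, -0.001]
wrist_force: [-0.2, -3.6, 4.7]
finger_gap: 0.0732
grip_force: 2.3
```

Request:
{"name": "carry_out", "arguments": {
  "steps": [
    [[0,0,0],[0,0,-0.6],36],
    [[0,0,0],[0,0,-1.4],36],
    [[0,0,0],[0,0,-2.2],36],
    [[0,0,0],[0,0,-3],36],
    [[0,0,0],[0,0,-4],36],
    [[0,0,0],[0,0,-6],36],
    [[0,0,0],[0,0,-9],36],
    [[0,0,0],[0,0,-12],36]
  ]
}}

```text
clock: 12.15
tcp_pos: [0.5394, 0.077, 0.1293]
orientation: [0.0, 0.763, 0.647, 0.001]
wrist_force: [0.4, 0.5, 0.1]
finger_gap: 0.0731
grip_force: 0.0
```

Request:
{"name": "carry_out", "arguments": {
  "steps": [
    [[0,0,0],[-4,0,-3],36],
    [[0,0,0],[-8,0,-5],36],
    [[0,0,0],[-12,0,-6],36],
    [[0,0,0],[-16,0,-6],36],
    [[0,0,0],[-20,0,-6],36],
    [[0,0,0],[-24,0,-6],36],
    [[0,0,0],[-26,0,-6],36],
    [[0,0,0],[-26,0,-6],36]
  ]
}}

```text
clock: 13.15
tcp_pos: [0.4962, -0.1807, 0.1881]
orientation: [0.0, 0.764, 0.646, 0.0]
wrist_force: [-0.0, 0.2, 0.1]
finger_gap: 0.0731
grip_force: 0.0
```

```bash
python3 m2.py | head -1; python3 -c "
from h import *
p,d,c=grab('top'); cv2.imwrite('pics/t6c.png',cv2.resize(p[150:260,200:375,::-1],None,fx=4.5,fy=4.5,interpolation=2))"
```

```text
top 196 [293 190] [366 204] dir 80.60457 ends [ 0.54726523 -0.11531722] [0.58872826 0.13526477] len 0.25398920439087114
```

View pics/t6c.png

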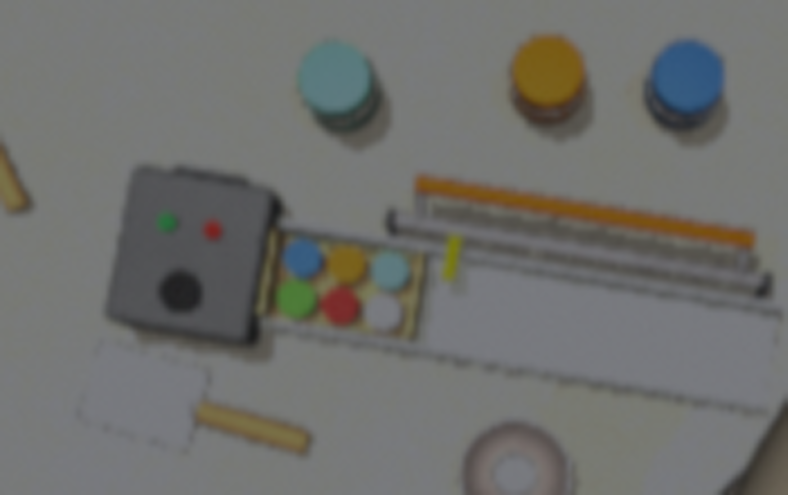

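The rack is home against the shaker (panel at (270,270)). The blade is shut behind it at (453,258), the bar is back at its original pixels, and the bystanders are undisturbed.

```bash
python3 -c "
from workcell import env
print(env.hand_in())"
```

```text
the job is handed in; nothing more can be done
None
```

The rack is fully home against the shaker, the gate has shut behind it, the arm is clear, and the job was handed in at about 13 s on the robot's clock.

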